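# Sweep the nutcracker bed into the scrap caddy

### The job

Clear the nutshells off the nutcracker's bed: press the thumb button so the caddy's lid pops open, then take the brush, set its bristles lightly down on the bed and sweep all four shell pieces over the open end into the caddy. Lay the brush back across its rest as it was, let go, and push the lid down until it snaps shut. Move the shells with the brush only, never with the fingers, bear down on nothing hard, and leave the other kitchen things where they are.

Things in the scene. Friction and masses are not known exactly. Their poses are not given: they have to be found in the camera images.
- station: Fixed nut-cracking station, one unit: bed, press and scrap caddy. Origin on the counter under the bed's middle; x away from the robot, y towards the caddy, z up. Place and yaw vary. All 'station' figures are mm in this frame. Bed's wooden plinth and steel top: x -65 to 65, y -130 to 90, top at z 75. Black latch housing x -132 to -72, y 98 to 148, z up to 36.
- ram (a point): centre of the underside of the press's round steel ram, radius 22, at station (0, 0, 160). Its arm (z 214 to 250, y -18 to 18) runs back from x -4 to a grey column at x 67 to 112, y -25 to 25, 250 high; a lever runs from it to (100, -220, 262). The bed's middle is reached only from the robot's side, under the ram, with the brush's handle towards the robot.
- bed_mid (a point): middle of the bed, on the flat steel surface (station 0, 0, 75); axes as the station's. Lips along both long sides leave a channel from x -59 to 59 (near lip 10 high, far lip 20 high above the bed). Both ends, y -130 and y 90, have no lip; the caddy is just past the y 90 end, its rim 9 lower.
- caddy_in (a point): centre of the caddy's inner floor (station 0, 160, 4); axes as the station's. Open-topped steel box, outside x -70 to 70, y 96 to 224, rim at z 66, walls 4; inside 132 by 120 and 62 deep
- lid_hinge (a point): middle of the lid's hinge line, which runs along the station's x at the caddy's far y side (station 0, 228, 70); axes as the station's. The lid is a steel plate, 140 along the hinge, 130 from hinge to free edge, 6 thick (3 either side of the hinge plane), 0.1 kg
- lid (a joint): angle of the caddy's lid, rad: 0 shut and latched (level, free edge towards the bed), 1.75 fully open (past upright, leaning away from the bed). A spring throws it open (about 2 N at the edge near shut, almost nothing when open). To shut, push its outer face over towards the bed and down; in the last 0.15 rad a roller catch resists with 8 to 10 N at 100 from the hinge, then snaps.
- lid_press (a point): point on the lid's upper (outer) face on its middle line, 100 from the hinge; moves with the lid; its z axis is the outward normal of that face, its y points from the free edge to the hinge
- latch (a joint): rotation of the thumb button, rad: 0 at rest, springs back; the lid is let go at about 0.1, the stop is at 0.2. Starts to move at about 4 N at the pad's middle, fully down about 5.5 N.
- latch_pad (a point): centre of the top of the black thumb button, a flat pad 36 (x) by 40 (y) in front of the caddy (station -130, 123, 70); press straight down: 4 mm frees the lid, 8 mm is the stop
- brush: wooden hand brush, 0.15 kg, on its rest. x away from the handle, z up. Block 95 (x) by 60 (y), z 40 to 56, over bristles 95 by 36. Origin: under the bristles' middle, where their foot was when new. The bristles are worn, by an unknown amount that differs each time: the foot is at z 0 to 14, so find the bed by touch. They give 1 mm per 5 N. Handle 24 by 24, x -47 to -150, z 36 to 60.
- rest_top (a point): middle of the brush's rest, level with its top, 50 above the counter; fixed, left or right of the station; x along the brush. Two steel rails 70 long (x), 8 thick, at y -28 and 28, leave a gap of 48 on a thin base 4 high. The brush's block lies across the rails with its bristles hanging between: brush origin 40 below this point, brush x along x.
- brush_grip (a point): grip point at mid-handle: brush (-100, 0, 48); grasp across the handle (along the brush's y) from above; axes as the brush's
- shell1: walnut half-shell, brown dome 44 across, 20 high; lies on the bed; origin at the centre of its flat underside
- shell2: walnut half-shell, brown dome 40 across, 19 high; lies on the bed; origin at the centre of its flat underside
- shell3: walnut half-shell, brown dome 36 across, 18 high; lies on the bed; origin at the centre of its flat underside
- shell4: broken chunk of shell, 36 by 26 by 16 to 20 high; lies on the bed; origin at the centre of its flat underside
- spatula: bystander: black and steel spatula 200 long lying on the counter on the side where the brush's rest is not; origin at its middle underneath
- jar: bystander: small glass jar with steel cap, 52 wide, 65 high, on the counter in front of the bed's right end; origin under its middle
- dish: bystander: low white bowl 100 wide, 30 high, on the counter in front of the caddy, to the left; origin under its middle

How it is judged:
By the outcome, as a careful person would: the job done as asked, in the order asked, and still so for the second after the job is handed in, with the robot touching nothing.
It also fails if it takes over 72 s, if anything falls off the work surface, if the arm or the gripper's body presses on something with over 40 N, if the wrist force passes 120 N, or if a joint passes its speed limit or range.

### The arm

A 6-joint arm with a two-finger parallel gripper is mounted at the origin on the work surface. World frame = base frame: x ahead of the robot, y to its left, z up, the work surface at z = 0. Lengths are in m, angles in rad, forces in N, time in s.
With the tool pointing down it reaches from about 0.425 to 0.95 m from the base axis. Payload 3.5 kg.
Tool frame: the origin (TCP) lies at the very end of the fingers, on their centre line; the grasp point (between the pads) lies 19 mm behind it; z points along the fingers, y is the line along which they close (so a half turn about z gives the same grasp; the last joint's range is limited). The gripper opens to 85 mm and grips with 20 to 120 N. Pads are 22 mm wide; open, the fingers measure 114 mm over their backs; the gripper's body (76 mm by 85 mm) begins 54 mm behind the grasp point. The pads swing forward as they close: fully open they stand 13 mm farther back than shut.
Start: joints at [-1.442, 0.286, 1.577, -0, 1.279, -0.15], TCP at [0.186, -0.649, 0.231] pointing down, gripper open.
Joint ranges: [-2.77, 2.77], [-0.9, 2.22], [0.21, 2.48], [-1.53, 4.67], [0.24, 2.81], [-2.84, 2.84]. Speed limits (rad/s): [2.79, 2.79, 3.14, 3.14, 3.14, 3.14].

### API

Orientations are given as a unit quaternion [x, y, z, w].
In Python, from plant import ctrl, cams, sensors gives the robot as it stands (ctrl), with the cameras (cams) and the readings (sensors).
- The arm moves only by the shell command python3 inch.py 'ROWS' [FORCE]. ROWS is a JSON list of rows, 1 to 10 of them, each of 7 numbers: dx, dy, dz in m, then a rotation vector rx, ry, rz in rad, then the opening from 0.0 (shut) to 1.0 (fully open); each row is the pose to reach, as a shift and turn from the pose commanded when the command began, along the tool's axes at that moment; what a row does not reach only later rows make up. A row lasts 1/8 s, in which the tool goes at most 0.0625 m and 0.188 rad, less where a joint would pass 70% of its speed; a pose out of reach is approached as far as the arm can. The fingers move at their own pace and stop on an object; FORCE is the grip in N (left out, the last holds). Time passes only in rows, so rows that do not move let the fingers close. It prints the time, the measured TCP pose, the force, the opening and the grip force at its end.
- sensors.get_state(): the state, without advancing time (a new reading comes with each control period).
- cams.read_camera(name): name is "scene" or "top" or "wrist"; returns a dict with "pixels" (384x512x3 uint8, red, green, blue), "camera_matrix" (3x3 intrinsics, pixels), "dist_coeffs" ([k1, k2, p1, p2, k3] as OpenCV has them; the pictures are not rectified), "xyz" and "orientation" of the camera in the world. Camera axes: x right, y down, z forward; pixel columns grow to the right and rows downward; lengths in m; the calibration is good to about 2 mm. A picture is of the moment at which its call begins. There is no depth.
- ctrl.sign_off(): hands the job in; it is judged then, once.
The state is a dict: "time": time; "qpos": joint angles; "dq": joint speeds; "joint_efforts": joint torques, N m; "eef_pos": TCP position; "tcp_rot": TCP orientation; "contact_force": force on the tool from outside, world axes, zero at the start; "wrist_torque": the same for the moment, N m; "opening": opening from 0.0 (shut) to 1.0 (fully open); "finger_force": force on a finger pad.
Only numpy, scipy, OpenCV 4.12 (cv2) and the standard library are available. Lean on these libraries where they do the work, as an engineer would, in place of code of your own. Each camera call takes 0.05 s, during which the arm holds its last target. There are 200 camera calls.

## Working session

There is one attempt and no reset: what is moved stays moved. The work goes in short steps, Python scripts to look and compute and a shell command to move; the robot and the scene stay as the last step left them, time stands still between calls to the robot, and variables do not carry over. Pictures are saved under pics/ and viewed, at most 10 in all, crops included, and the job is handed in when it is done.

```bash
ls; mkdir -p pics
cat > h.py <<'E'
import numpy as np, cv2
from scipy.spatial.transform import Rotation as R
from plant import ctrl, cams, sensors
def shot(name,fn=None):
    c=cams.read_camera(name)
    if fn: cv2.imwrite('pics/'+fn,cv2.cvtColor(c['pixels'],cv2.COLOR_RGB2BGR))
    return c
def ray(c,uv):
    p=cv2.undistortPoints(np.array(uv,float).reshape(-1,1,2),np.array(c['camera_matrix']),np.array(c['dist_coeffs'])).reshape(-1,2)
    d=np.c_[p,np.ones(len(p))]
    return np.array(c['xyz']),R.from_quat(c['orientation']).apply(d)
def onplane(c,uv,z):
    o,d=ray(c,uv); return o+d*((z-o[2])/d[:,2])[:,None]
def proj(c,P):
    P=np.atleast_2d(P); r=R.from_quat(c['orientation']).inv()
    q=r.apply(P-np.array(c['xyz']))
    return cv2.projectPoints(q,np.zeros(3),np.zeros(3),np.array(c['camera_matrix']),np.array(c['dist_coeffs']))[0].reshape(-1,2)
E
python3 - <<'E'
from h import *
import pickle
for n in ('top','scene'):
    c=shot(n,n+'1.png'); pickle.dump(c,open(n+'1.pkl','wb')); print(n,c['xyz'],c['orientation'],c['camera_matrix'])
s=sensors.get_state(); print(s)
E
```

```text
inch.py
pics
plant.py
top [0.40166523 0.0250619  1.11861664] [ 0.71284472 -0.69821396  0.05613355 -0.03462215] [[354.01899207   0.         256.35627606]
 [  0.         354.01899207 191.57212543]
 [  0.           0.           1.        ]]
scene [ 0.87244172 -0.47168864  1.1344557 ] [ 0.92225209  0.27572376 -0.08321471 -0.25788136] [[442.42109039   0.         259.00437208]
 [  0.         442.42109039 183.16995301]
 [  0.           0.           1.        ]]
{'time': 0.1, 'qpos': array([-1.44200708e+00,  2.87096343e-01,  1.57805996e+00, -2.27776578e-05,
        1.27859884e+00, -1.50004717e-01]), 'dq': array([-0.00013555, -0.00180175, -0.00411152, -0.0013189 ,  0.00012675,
       -0.00051321]), 'joint_efforts': array([ 1.17472504e-03, -4.07294941e+01, -2.93700510e+01, -1.54214972e-04,
        3.40467515e-03, -9.59931867e-08]), 'eef_pos': array([ 0.1856989 , -0.64832298,  0.23005676]), 'tcp_rot': array([ 9.90298927e-01,  1.38949151e-01,  5.67393637e-07, -1.08129750e-03]), 'contact_force': array([ 0.33301747, -0.709387  , -0.16452341]), 'wrist_torque': array([-0.01509732, -0.03020069,  0.04056056]), 'finger_force': 0.0, 'opening': 1.0037656265990222}
```

View pics/top1.png

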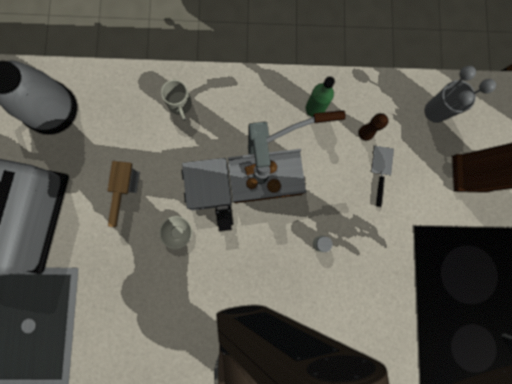

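View pics/scene1.png

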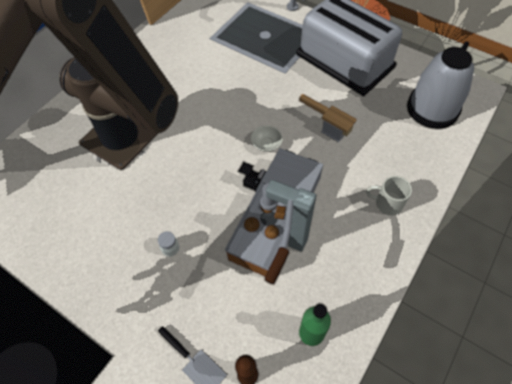

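The top view has the bed at about (265,175), the caddy at (207,183), the button at (224,215), the brush at (118,190) with its handle towards the robot, the dish at (176,233), and the jar at (323,243). I'll enlarge these to pick corners.

Run:
```python
import cv2
a=cv2.imread('pics/top1.png')
cv2.imwrite('pics/topc.png',cv2.convertScaleAbs(cv2.resize(a[110:245,172:312],None,fx=4.2,fy=4.2,interpolation=cv2.INTER_CUBIC),alpha=1.6))
b=cv2.convertScaleAbs(cv2.resize(a[150:240,80:200],None,fx=4,fy=4,interpolation=cv2.INTER_CUBIC),alpha=1.5)
s=cv2.imread('pics/scene1.png')
d=cv2.convertScaleAbs(cv2.resize(s[140:290,215:335],None,fx=4,fy=4,interpolation=cv2.INTER_CUBIC),alpha=1.5)
cv2.imwrite('pics/bc.png',b);cv2.imwrite('pics/sc.png',d)
```

```text
(no output)
```

View pics/topc.png

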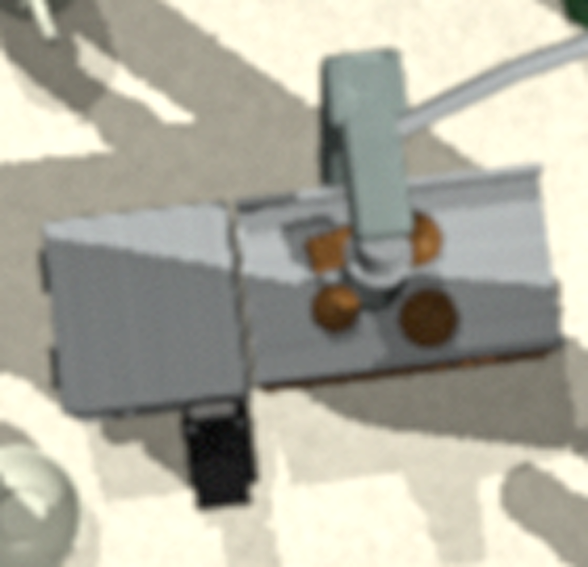

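View pics/bc.png

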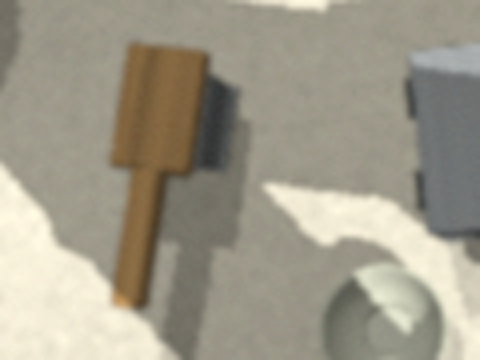

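View pics/sc.png

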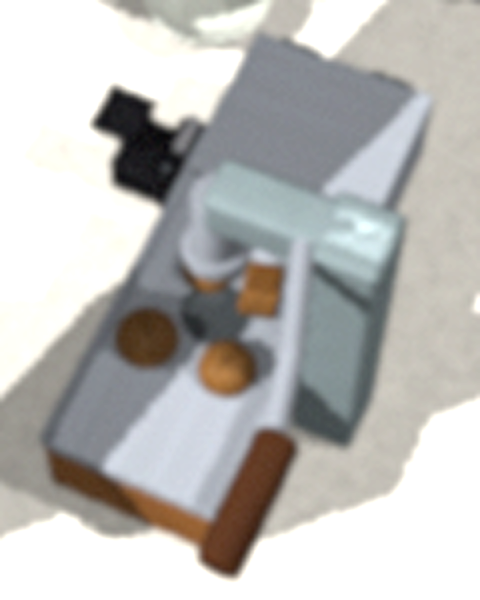

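```bash
cat > fit.py <<'E'
from h import *
import pickle
from scipy.optimize import least_squares
T=pickle.load(open('top1.pkl','rb'));S=pickle.load(open('scene1.pkl','rb'))
tc=lambda a:(np.array(a,float)+.5)/4.2-.5+[172,110]
sc=lambda a:(np.array(a,float)+.5)/4-.5+[215,140]
bc=lambda a:(np.array(a,float)+.5)/4-.5+[80,150]
def fit(sets,x0):
    def tf(p,M): return R.from_euler('z',p[2]).apply(np.array(M)/1e3)+[p[0],p[1],0]
    f=lambda p:np.concatenate([(proj(c,tf(p,M))-uv).ravel() for c,M,uv in sets])
    r=least_squares(f,x0,loss='soft_l1'); return r.x,f(r.x).reshape(-1,2)
M1=[(70,228,73),(-70,228,73),(70,98,73),(-70,98,73),(65,-130,95),(-65,-130,85),(-4,18,250),(-4,-18,250)]
u1=tc([(45,225),(68,415),(230,205),(247,397),(541,165),(560,343),(358,240),(411,235)])
M2=[(-65,-130,85),(-70,228,73),(70,228,73)]
u2=sc([(48,440),(258,35),(432,95)])
MB=[(47.5,30,66),(47.5,-30,66),(-47.5,-30,66),(-47.5,30,66),(-150,12,70),(-150,-12,70)]
ub=bc([(130,42),(210,52),(192,173),(110,163),(113,303),(140,306)])
for nm,s,x0 in [('top',[(T,M1,u1)],(.5,0,0)),('sc',[(S,M2,u2)],(.5,0,0)),('both',[(T,M1,u1),(S,M2,u2)],(.5,0,0)),('brush',[(T,MB,ub)],(.45,.4,0))]:
    p,r=fit(s,x0); print(nm,p.round(4),r.round(1).tolist())
    if nm=='both': st=p
np.save('st.npy',st)
Ri=R.from_euler('z',-st[2])
w=onplane(T,tc([(428,318),(337,307),(325,252),(425,240)]),.085)
print('shells st',(Ri.apply(w-[st[0],st[1],0])*1e3).round(0).tolist())
w=onplane(S,sc([(147,337),(227,367),(262,290)]),.085)
print('shells sc',(Ri.apply(w-[st[0],st[1],0])*1e3).round(0).tolist())
for m in [(-130,123,70),(0,160,66),(-20,0,75)]: print(m,(R.from_euler('z',st[2]).apply(np.array(m)/1e3)+[st[0],st[1],0]).round(4))
print('jar,dish',onplane(T,[(323,243)],.065),onplane(T,[(176,233)],.03))
E
python3 fit.py
```

```text
top [ 0.5826 -0.0166  0.1487] [[-0.6, -0.2], [-1.1, 0.9], [-1.4, -0.6], [0.2, -0.3], [0.7, -0.3], [2.0, 0.7], [-0.4, 0.3], [1.2, -0.3]]
sc [ 0.592  -0.0161  0.165 ] [[-0.2, 0.4], [-0.4, -0.7], [0.8, 0.0]]
both [ 0.5841 -0.0168  0.1478] [[-0.5, -0.7], [-1.1, 0.4], [-1.3, -1.1], [0.2, -0.9], [0.7, -0.8], [2.0, 0.3], [-0.3, -0.3], [1.3, -0.9], [-3.5, -1.7], [-1.4, -1.6], [-0.6, -0.2]]
brush [ 0.5753  0.4017 -0.0885] [[0.1, -0.8], [0.2, -1.0], [-0.2, 0.0], [-0.0, 0.3], [-0.8, 0.5], [0.7, 0.6]]
shells st [[-34.0, -34.0, 85.0], [-19.0, 28.0, 85.0], [21.0, 32.0, 85.0], [21.0, -40.0, 85.0]]
shells sc [[-29.0, -38.0, 85.0], [28.0, -36.0, 85.0], [26.0, 25.0, 85.0]]
(-130, 123, 70) [0.4374 0.0857 0.07  ]
(0, 160, 66) [0.5606 0.1415 0.066 ]
(-20, 0, 75) [ 0.5643 -0.0197  0.075 ]
jar,dish [[ 0.38897555 -0.20620856  0.065     ]] [[0.41042539 0.23459066 0.03      ]]
```

The station fit puts its origin at about (0.584, -0.017) with yaw 0.15. The brush is at (0.575, 0.402) with yaw -0.09. The two cameras disagree a little, so I'll move closer and refine with the wrist camera.

```bash
cat >> h.py <<'E'
def go(target,yaw,frm=None):
    """tool-axis shift and turn from the commanded pose (assume level tool) to world target/tool-x yaw"""
    s=sensors.get_state(); p,q=(s['eef_pos'],R.from_quat(s['tcp_rot'])) if frm is None else frm
    d=q.inv().apply(np.array(target)-p)
    goal=R.from_euler('z',yaw)*R.from_euler('x',np.pi)
    rv=(q.inv()*goal).as_rotvec()
    print('shift',d.round(4),'turn',rv.round(4),'rows',max(np.linalg.norm(d)/.0625,np.linalg.norm(rv)/.188).round(1))
def stw(m):
    st=np.load('st.npy'); return R.from_euler('z',st[2]).apply(np.array(m)/1e3)+[st[0],st[1],0]
E
python3 inch.py '[[0.373,-0.308,-0.07,0,0,0,0],[0.373,-0.308,-0.07,0,0,0,0],[0.373,-0.308,-0.07,0,0,0,0],[0.373,-0.308,-0.07,0,0,0,0],[0.373,-0.308,-0.07,0,0,0,0],[0.373,-0.308,-0.07,0,0,0,0],[0.373,-0.308,-0.07,0,0,0,0],[0.373,-0.308,-0.07,0,0,0,0],[0.373,-0.308,-0.07,0,0,0,0]]' 30
python3 -c "
from h import *
go([.46,.05,.40],np.load('st.npy')[2])"
```

```text
time: 1.23
eef_pos: [0.4611, -0.2475, 0.3018]
tcp_rot: [0.99, 0.142, 0.0, 0.0]
contact_force: [0.6, 0.7, -0.1]
opening: 0.002
finger_force: 0.0
shift [ 0.0825 -0.2858 -0.0983] turn [ 0.0003 -0.0009  0.1364] rows 5.0
```

```bash
python3 inch.py '[[0.082,-0.286,-0.098,0,0,0.136,0],[0.082,-0.286,-0.098,0,0,0.136,0],[0.082,-0.286,-0.098,0,0,0.136,0],[0.082,-0.286,-0.098,0,0,0.136,0],[0.082,-0.286,-0.098,0,0,0.136,0],[0.082,-0.286,-0.098,0,0,0.136,0],[0.082,-0.286,-0.098,0,0,0.136,0]]'
python3 - <<'E'
from h import *
import pickle
c=shot('wrist','w1.png'); pickle.dump(c,open('w1.pkl','wb')); print(c['xyz'],R.from_quat(c['orientation']).as_matrix().round(2),c['camera_matrix'][0])
a=cv2.imread('pics/w1.png'); cv2.imwrite('pics/w1b.png',cv2.convertScaleAbs(cv2.resize(a,None,fx=1.5,fy=1.5,interpolation=cv2.INTER_CUBIC),alpha=1.4))
E
```

```text
time: 2.1
eef_pos: [0.4596, 0.0464, 0.3984]
tcp_rot: [0.997, 0.071, -0.001, 0.0]
contact_force: [0.1, -0.1, 0.2]
opening: 0.0
finger_force: 0.0
[0.54246337 0.05809394 0.54157311] [[ 0.14 -0.94 -0.32]
 [-0.99 -0.13 -0.05]
 [ 0.    0.32 -0.95]] [335.43225055   0.         255.28824259]
```

View pics/w1b.png

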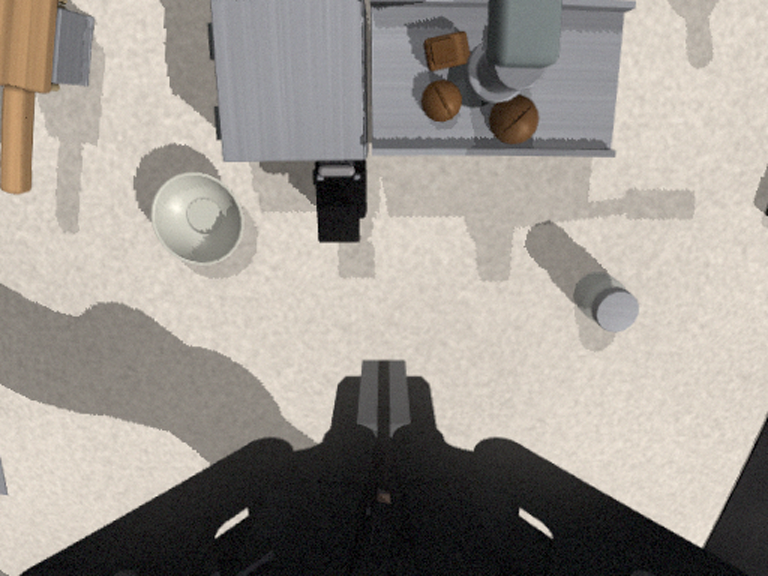

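The wrist view shows the lid's near corners at (222,160) and (368,159), the pad's near corners at (319,242) and (359,242), the bed's near right corner at (615,154), the far lip's right end at (634,8), and the handle's end at (1–31,190). The shells are at (445,50), (441,101) and (515,119), with one more hidden behind the ram arm.

```bash
cat > fit2.py <<'E'
from fit import *
W=pickle.load(open('w1.pkl','rb'))
wc=lambda a:(np.array(a,float)+.5)/1.5-.5
MW=[(-70,228,73),(-70,98,73),(-65,-130,85),(65,-130,95),(-148,143,70),(-148,103,70),(-4,-18,214)]
uw=wc([(222,160),(368,159),(615,154),(634,8),(319,242),(359,242),(558,66)])
p,r=fit([(W,MW[:6],uw[:6])],(.58,0,.15)); print('W',p.round(4),r.round(1).tolist())
p2,r=fit([(W,MW[:6],uw[:6]),(T,M1,u1),(S,M2,u2)],(.58,0,.15)); print('all',p2.round(4),r.round(1).tolist())
np.save('st.npy',p)
MBW=[(-150,12,70),(-150,-12,70),(-47.5,-30,66)]
ubw=wc([(1,190),(31,190),(50,92)])
b,r=fit([(W,MBW,ubw)],(.575,.4,-.09)); print('brushW',b.round(4),r.round(1).tolist())
b,r=fit([(W,MBW,ubw),(T,MB,ub)],(.575,.4,-.09)); print('brush both',b.round(4),r.round(1).tolist())
w=onplane(W,wc([(515,119),(441,101),(445,50)]),.083)
print('shells',(R.from_euler('z',-p[2]).apply(w-[p[0],p[1],0])*1e3).round(0).tolist())
print('pad centre',onplane(W,wc([(339,205)]),.07),stw((-130,123,70)))
E
python3 fit2.py | tail -6; python3 -c "
from h import *
st=np.load('st.npy'); go(stw((-132,123,85)),st[2])"
```

```text
W [ 0.5844 -0.0171  0.1434] [[0.4, 0.5], [-3.0, 0.2], [0.0, 2.1], [1.4, -4.7], [-0.6, -0.2], [0.3, -0.3]]
all [ 0.5845 -0.0169  0.1455] [[0.3, 0.8], [-3.1, 0.3], [-0.0, 1.8], [1.1, -5.0], [-0.6, -0.0], [0.4, -0.2], [-0.5, -1.0], [-1.1, 0.1], [-1.2, -1.3], [0.2, -1.1], [0.8, -0.8], [2.0, 0.3], [-0.3, -0.5], [1.3, -1.0], [-3.4, -1.7], [-1.2, -1.5], [-0.3, -0.1]]
brushW [ 0.577   0.3954 -0.0926] [[1.8, -0.5], [-3.7, 2.8], [0.1, -0.6]]
brush both [ 0.5762  0.4004 -0.0768] [[0.3, 0.2], [-5.2, 3.2], [-2.6, -0.5], [0.4, -0.9], [0.5, -1.4], [0.5, -0.4], [0.6, 0.1], [0.3, 0.3], [1.8, 0.4]]
shells [[-34.0, -36.0, 83.0], [-19.0, 30.0, 83.0], [23.0, 28.0, 83.0]]
pad centre [[0.45571071 0.08732799 0.07      ]] [0.43817665 0.08603896 0.07      ]
shift [-0.0169 -0.0428  0.3131] turn [ 0.0002  0.0022 -0.0025] rows 5.1
```

```bash
python3 inch.py '[[-0.017,-0.043,0.313,0,0,0,0],[-0.017,-0.043,0.313,0,0,0,0],[-0.017,-0.043,0.313,0,0,0,0],[-0.017,-0.043,0.313,0,0,0,0],[-0.017,-0.043,0.313,0,0,0,0],[-0.017,-0.043,0.313,0,0,0,0],[-0.017,-0.043,0.313,0,0,0,0]]'
python3 inch.py '[[0,0,0.006,0,0,0,0],[0,0,0.012,0,0,0,0],[0,0,0.016,0,0,0,0],[0,0,0.019,0,0,0,0],[0,0,0.021,0,0,0,0],[0,0,0.021,0,0,0,0]]'
python3 -c "
from h import *
import pickle
pickle.dump(shot('scene','s2.png'),open('s2.pkl','wb'))"
```

```text
time: 3.02
eef_pos: [0.4381, 0.0863, 0.0876]
tcp_rot: [0.998, 0.07, 0.001, 0.0]
contact_force: [-0.3, 0.3, 0.4]
opening: -0.004
finger_force: 0.0
time: 3.78
eef_pos: [0.4351, 0.0873, 0.0656]
tcp_rot: [0.997, 0.072, -0.003, 0.0]
contact_force: [-7.7, -3.1, 8.9]
opening: -0.001
finger_force: 5.0
```

```bash
python3 inch.py '[[0,0,-0.02,0,0,0,0],[0,0,-0.06,0,0,0,0],[0,0,-0.12,0,0,0,0],[0,0,-0.18,0,0,0,0],[0,0,-0.22,0,0,0,0],[0,0,-0.22,0,0,0,0]]'
python3 - <<'E'
from h import *
import pickle
S=pickle.load(open('scene1.pkl','rb'))
c=shot('scene','s3.png'); pickle.dump(c,open('s3.pkl','wb'))
for m in [(0,160,73),(-40,200,73),(40,120,73)]:
    u,v=proj(S,stw(m))[0].round().astype(int); print(m,S['pixels'][v,u],c['pixels'][v,u])
for th in (0,1.75):
  for x in (-70,70): print(th,x,proj(c,stw((x,228-130*np.cos(th),70+130*np.sin(th)))).round(0))
a=cv2.imread('pics/s3.png')
cv2.imwrite('pics/s3c.png',cv2.convertScaleAbs(cv2.resize(a[80:280,170:370],None,fx=3,fy=3,interpolation=cv2.INTER_CUBIC),alpha=1.4))
E
```

```text
time: 4.58
eef_pos: [0.4388, 0.0876, 0.2899]
tcp_rot: [0.997, 0.072, 0.005, 0.0]
contact_force: [-0.4, -0.2, 0.0]
opening: -0.001
finger_force: 0.0
(0, 160, 73) [88 90 95] [83 86 90]
(-40, 200, 73) [89 92 97] [65 67 70]
(40, 120, 73) [109 116 120] [82 89 92]
0 -70 [[259. 181.]]
0 70 [[305. 200.]]
1.75 -70 [[283. 114.]]
1.75 70 [[331. 131.]]
```

View pics/s3c.png

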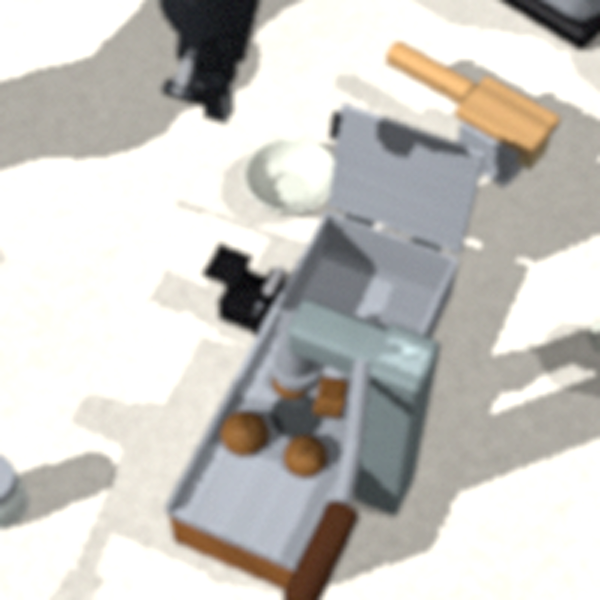

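The lid stands fully open at the top of the crop, around (400,170), and all four shells are still on the bed. Next is the brush: I'll go above its handle and measure it by colour with the wrist camera.

```bash
python3 -c "
from h import *
go([.476,.408,.29],-.085)"
```

```text
shift [ 0.0838 -0.3117 -0.0029] turn [ 2.00e-04 -3.80e-03  2.28e-01] rows 5.2
```

```bash
python3 inch.py '[[0.083,-0.312,0,0,0,0.228,1],[0.083,-0.312,0,0,0,0.228,1],[0.083,-0.312,0,0,0,0.228,1],[0.083,-0.312,0,0,0,0.228,1],[0.083,-0.312,0,0,0,0.228,1],[0.083,-0.312,0,0,0,0.228,1],[0.083,-0.312,0,0,0,0.228,1]]'
python3 - <<'E'
from h import *
import pickle
c=shot('wrist','w2.png'); pickle.dump(c,open('w2.pkl','wb'))
a=c['pixels'].astype(int); r,g,b=a[...,0],a[...,1],a[...,2]
m=((r-b>40)&(r>1.4*b)).astype(np.uint8)
n,l,s,ce=cv2.connectedComponentsWithStats(m)
i=1+np.argmax(s[1:,4]); print(s[i],ce[i])
p0=np.array([.5755,.401,-.088])
for M in [(47.5,30,66),(47.5,-30,66),(-47.5,-30,66),(-47.5,30,66),(-150,12,70),(-150,-12,70)]:
    print(M,proj(c,R.from_euler('z',p0[2]).apply(np.array(M)/1e3)+[p0[0],p0[1],0]).round(1))
cv2.imwrite('pics/w2b.png',cv2.convertScaleAbs(cv2.resize(cv2.imread('pics/w2.png'),None,fx=1.5,fy=1.5,interpolation=cv2.INTER_CUBIC),alpha=1.2))
E
```

```text
time: 5.5
eef_pos: [0.4737, 0.4085, 0.2827]
tcp_rot: [0.999, -0.042, -0.002, 0.001]
contact_force: [0.0, -0.7, 0.5]
opening: 0.999
finger_force: 0.0
[ 223   11   57  187 6973] [251.24824322  80.33156461]
(47.5, 30, 66) [[223.    7.1]]
(47.5, -30, 66) [[284.1   7.4]]
(-47.5, -30, 66) [[281.9 104.9]]
(-47.5, 30, 66) [[224.7 104.7]]
(-150, 12, 70) [[242.5 197.7]]
(-150, -12, 70) [[263.7 197.7]]
```

View pics/w2b.png

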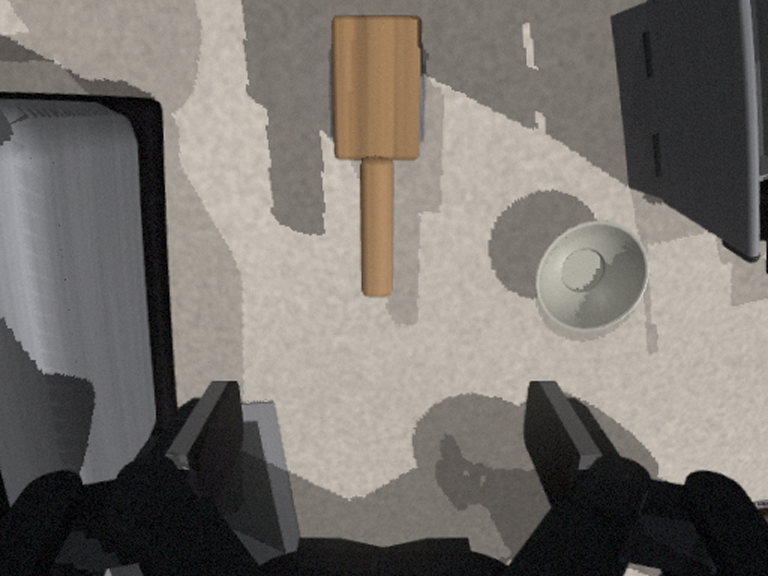

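Run:
```python
from fit import fit
from h import *
import pickle
c=pickle.load(open('w2.pkl','rb'))
wc=lambda a:(np.array(a,float)+.5)/1.5-.5
M=[(47.5,30,66),(47.5,-30,66),(-47.5,-30,66),(-47.5,30,66),(-150,12,68),(-150,-12,68)]
u=wc([(333,16),(421,17),(419,159),(335,158),(362,295),(392,295)])
b,r=fit([(c,M,u)],(.575,.4,-.09)); print(b.round(4),r.round(1).tolist()); np.save('br.npy',b)
print('toaster',onplane(c,wc([(162,100),(172,390)]),.02))
g=R.from_euler('z',b[2]).apply([-.1,0,0])+[b[0],b[1],.010+.048-.016]
print(g); go(g,b[2])
```

```text
top [ 0.5826 -0.0166  0.1487] [[-0.6, -0.2], [-1.1, 0.9], [-1.4, -0.6], [0.2, -0.3], [0.7, -0.3], [2.0, 0.7], [-0.4, 0.3], [1.2, -0.3]]
sc [ 0.592  -0.0161  0.165 ] [[-0.2, 0.4], [-0.4, -0.7], [0.8, 0.0]]
both [ 0.5841 -0.0168  0.1478] [[-0.5, -0.7], [-1.1, 0.4], [-1.3, -1.1], [0.2, -0.9], [0.7, -0.8], [2.0, 0.3], [-0.3, -0.3], [1.3, -0.9], [-3.5, -1.7], [-1.4, -1.6], [-0.6, -0.2]]
brush [ 0.5753  0.4017 -0.0885] [[0.1, -0.8], [0.2, -1.0], [-0.2, 0.0], [-0.0, 0.3], [-0.8, 0.5], [0.7, 0.6]]
shells st [[-34.0, -34.0, 85.0], [-19.0, 28.0, 85.0], [21.0, 32.0, 85.0], [21.0, -40.0, 85.0]]
shells sc [[-29.0, -38.0, 85.0], [28.0, -36.0, 85.0], [26.0, 25.0, 85.0]]
(-130, 123, 70) [0.4374 0.0857 0.07  ]
(0, 160, 66) [0.5606 0.1415 0.066 ]
(-20, 0, 75) [ 0.5643 -0.0197  0.075 ]
jar,dish [[ 0.38897555 -0.20620856  0.065     ]] [[0.41042539 0.23459066 0.03      ]]
[ 0.5746  0.4033 -0.088 ] [[-1.1, -2.1], [1.3, -2.6], [0.5, 0.2], [-0.5, 0.6], [-0.6, 1.5], [0.5, 1.6]]
toaster [[0.58463915 0.57116133 0.02      ]
 [0.33098211 0.61850309 0.02      ]]
[0.47494082 0.41210527 0.042     ]
shift [ 0.0011 -0.0053  0.2414] turn [0.0027 0.0024 0.0033] rows 3.9
```

```bash
python3 -c "
import numpy as np; np.save('st.npy',[.5845,-.017,.1445])"
python3 inch.py '[[0.001,-0.005,0.06,0,0,0.003,1],[0.001,-0.005,0.12,0,0,0.003,1],[0.001,-0.005,0.18,0,0,0.003,1],[0.001,-0.005,0.22,0,0,0.003,1],[0.001,-0.005,0.238,0,0,0.003,1],[0.001,-0.005,0.238,0,0,0.003,1],[0.001,-0.005,0.238,0,0,0.003,1]]'
python3 inch.py '[[0,0,0,0,0,0,0],[0,0,0,0,0,0,0],[0,0,0,0,0,0,0],[0,0,0,0,0,0,0]]' 60
```

```text
time: 6.42
eef_pos: [0.4777, 0.4136, 0.0499]
tcp_rot: [0.999, -0.044, 0.002, -0.001]
contact_force: [0.3, -1.0, 0.5]
opening: 1.0
finger_force: 0.0
time: 6.92
eef_pos: [0.476, 0.4132, 0.0478]
tcp_rot: [0.999, -0.044, 0.0, -0.0]
contact_force: [-0.7, -1.2, 3.0]
opening: 0.269
finger_force: 62.6
```

The grip is a little high on the handle, so I'll re-grip 8 mm lower for a firmer hold.

```bash
python3 inch.py '[[0,0,0,0,0,0,0.6],[0,0.001,0.004,0,0,0,0.6],[0,0.001,0.008,0,0,0,0.6],[0,0.001,0.008,0,0,0,0.6],[0,0.001,0.008,0,0,0,0],[0,0.001,0.008,0,0,0,0],[0,0.001,0.008,0,0,0,0]]' 90
python3 inch.py '[[0,0,0,0,0,0,0]]'
python3 -c "
from h import *
s=sensors.get_state(); b=np.load('br.npy')
print(s['eef_pos'], R.from_euler('z',-b[2]).apply(s['eef_pos']-[b[0],b[1],.01]),s['contact_force'],s['wrist_torque'])"
```

```text
time: 7.8
eef_pos: [0.476, 0.4122, 0.0396]
tcp_rot: [0.999, -0.044, 0.0, -0.0]
contact_force: [-1.1, 0.8, 0.0]
opening: 0.268
finger_force: 88.0
time: 7.92
eef_pos: [0.476, 0.4122, 0.0396]
tcp_rot: [0.999, -0.044, 0.0, -0.0]
contact_force: [-0.2, 0.0, 0.6]
opening: 0.267
finger_force: 88.0
[0.47597997 0.41215069 0.03957696] [-0.09896887  0.00013658  0.02957696] [-0.15036115  0.02695401  0.64457873] [-0.05905091  0.03442385  0.04616367]
```

```bash
python3 -c "
from h import *
s=sensors.get_state(); q=R.from_quat(s['tcp_rot']); p=s['eef_pos']
y=.1445
for m in [(-185,60,270),(-180,-92,270),(-99,-92,160)]:
    w=stw(m); print(m,w,np.hypot(*w[:2])); go(w,y,(p,q))
"
```

```text
(-185, 60, 270) [0.39278821 0.01573511 0.27      ] 0.3931032536140501
shift [-0.0479  0.4022 -0.2305] turn [-2.000e-04 -3.000e-04 -2.326e-01] rows 7.5
(-180, -92, 270) [ 0.41962374 -0.13396076  0.27      ] 0.44048787407684664
shift [-0.008   0.5489 -0.2305] turn [-2.000e-04 -3.000e-04 -2.326e-01] rows 9.5
(-99, -92, 160) [ 0.49977956 -0.12229695  0.16      ] 0.5145251709949897
shift [ 0.0708  0.5303 -0.1205] turn [-2.000e-04 -3.000e-04 -2.326e-01] rows 8.8
```

```bash
python3 -c "
from h import *
s=sensors.get_state(); q=R.from_quat(s['tcp_rot']); p=s['eef_pos']
y=.1445
for m in [(-150,0,325),(-115,-92,300),(-99,-92,160)]:
    w=stw(m); print(m,w,np.hypot(*w[:2])); go(w,y,(p,q))
"
python3 inch.py '[[0,0,-0.03,0,0,0,0],[0,0,-0.09,0,0,0,0],[0,0,-0.15,0,0,0,0],[0,0,-0.21,0,0,0,0],[0,0,-0.26,0,0,0,0],[0,0,-0.285,0,0,0,0],[0,0,-0.285,0,0,0,0]]'
python3 -c "
from h import *
for m in [(-150,0,325),(-115,-92,300),(-99,-92,160)]: go(stw(m),.1445)
"
```

```text
(-150, 0, 325) [ 0.4360633  -0.03859965  0.325     ] 0.4377683528765135
shift [ 0.      0.4525 -0.2855] turn [-2.000e-04 -3.000e-04 -2.326e-01] rows 8.6
(-115, -92, 300) [ 0.48394631 -0.12460091  0.3       ] 0.49972934561685134
shift [ 0.0553  0.5339 -0.2605] turn [-2.000e-04 -3.000e-04 -2.326e-01] rows 9.5
(-99, -92, 160) [ 0.49977956 -0.12229695  0.16      ] 0.5145251709949897
shift [ 0.0708  0.5303 -0.1205] turn [-2.000e-04 -3.000e-04 -2.326e-01] rows 8.8
time: 8.8
eef_pos: [0.4765, 0.4125, 0.3269]
tcp_rot: [0.999, -0.044, 0.002, -0.001]
contact_force: [0.9, -1.0, -2.0]
opening: 0.261
finger_force: 88.4
shift [-0.0006  0.4529  0.0005] turn [-0.0025 -0.004  -0.2327] rows 7.2
shift [0.0546 0.5344 0.0255] turn [-0.0025 -0.004  -0.2327] rows 8.6
shift [0.0697 0.5312 0.1655] turn [-0.0025 -0.004  -0.2327] rows 9.0
```

```bash
python3 inch.py '[[0,0.06,0,0,0,-0.03,0],[0,0.12,0,0,0,-0.06,0],[0,0.18,0,0,0,-0.09,0],[0,0.24,0,0,0,-0.12,0],[0,0.3,0,0,0,-0.15,0],[0,0.36,0,0,0,-0.19,0],[0,0.42,0,0,0,-0.22,0],[0,0.452,0,0,0,-0.2325,0],[0.03,0.5,0.01,0,0,-0.2325,0],[0.055,0.534,0.025,0,0,-0.2325,0]]'
python3 inch.py '[[0,0,0,0,0,0,0],[0,0,0,0,0,0,0]]'
python3 -c "
from h import *
go(stw((-99,-92,145)),.1445); go(stw((-99,-92,114)),.1445)
print(sensors.get_state()['contact_force'])"
```

```text
time: 10.05
eef_pos: [0.4832, -0.1265, 0.2968]
tcp_rot: [0.997, 0.071, -0.001, -0.0]
contact_force: [1.1, 1.0, -1.6]
opening: 0.265
finger_force: 88.8
time: 10.3
eef_pos: [0.4827, -0.1242, 0.2972]
tcp_rot: [0.997, 0.072, -0.002, -0.001]
contact_force: [-0.2, -0.0, -1.5]
opening: 0.268
finger_force: 88.8
shift [0.0177 0.001  0.1521] turn [-0.0025  0.0034 -0.0004] rows 2.5
shift [0.0178 0.0011 0.1831] turn [-0.0025  0.0034 -0.0004] rows 2.9
[-0.20309141 -0.00451899 -1.47887914]
```

```bash
python3 inch.py '[[0.017,0.001,0.05,0,0,0,0],[0.017,0.001,0.11,0,0,0,0],[0.017,0.001,0.15,0,0,0,0],[0.017,0.001,0.175,0,0,0,0],[0.017,0.001,0.184,0,0,0,0],[0.017,0.001,0.184,0,0,0,0],[0.017,0.001,0.184,0,0,0,0]]'
python3 -c "
from h import *
st=np.load('st.npy')
s=sensors.get_state(); print(s['contact_force'],(R.from_euler('z',-st[2]).apply(s['eef_pos']-[st[0],st[1],0])*1e3).round(1))
cc=shot('wrist','w3.png');import pickle;pickle.dump(cc,open('w3.pkl','wb'))"
```

```text
time: 11.18
eef_pos: [0.5017, -0.1235, 0.1171]
tcp_rot: [0.997, 0.072, 0.001, 0.001]
contact_force: [-0.7, 0.6, -1.4]
opening: 0.266
finger_force: 88.9
[-0.73780434  0.55160674 -1.44141189] [-97.3 -93.5 117.1]
```

Now I'll feel for the bed in 2 mm steps.

```bash
for i in 1 2 3; do echo; done; python3 inch.py '[[-0.001,0,0.004,0,0,0,0],[-0.001,0,0.008,0,0,0,0],[-0.001,0,0.010,0,0,0,0],[-0.001,0,0.010,0,0,0,0]]'
python3 inch.py '[[0,0,0.002,0,0,0,0],[0,0,0.002,0,0,0,0]]'
python3 inch.py '[[0,0,0.002,0,0,0,0],[0,0,0.002,0,0,0,0]]'
```

```text
time: 11.72
eef_pos: [0.4994, -0.1234, 0.1049]
tcp_rot: [0.997, 0.072, -0.0, -0.0]
contact_force: [0.1, 0.1, -2.1]
opening: 0.267
finger_force: 88.9
time: 11.98
eef_pos: [0.4995, -0.1234, 0.1032]
tcp_rot: [0.997, 0.072, -0.0, -0.0]
contact_force: [-0.8, -0.0, -1.9]
opening: 0.266
finger_force: 88.9
time: 12.22
eef_pos: [0.4995, -0.1234, 0.1011]
tcp_rot: [0.997, 0.072, -0.0, -0.0]
contact_force: [-0.0, -1.1, -1.2]
opening: 0.266
finger_force: 88.9
```

```bash
python3 inch.py '[[0,0,0.002,0,0,0,0],[0,0,0.002,0,0,0,0]]' | grep -E 'eef|cont'
python3 inch.py '[[0,0,0.0015,0,0,0,0],[0,0,0.0015,0,0,0,0]]' | grep -E 'eef|cont'
python3 inch.py '[[0,0,0.0015,0,0,0,0],[0,0,0.0015,0,0,0,0]]'| grep -E 'eef|cont'
```

```text
eef_pos: [0.4994, -0.1234, 0.0991]
contact_force: [0.2, -0.4, -2.1]
eef_pos: [0.4995, -0.1234, 0.0977]
contact_force: [-0.0, 0.3, -1.7]
eef_pos: [0.4997, -0.1234, 0.0963]
contact_force: [0.6, 0.3, -1.0]
```

```bash
python3 inch.py '[[0,0,0.001,0,0,0,0],[0,0,0.001,0,0,0,0]]' | grep -E 'eef|cont'
python3 inch.py '[[0,0,0.001,0,0,0,0],[0,0,0.001,0,0,0,0]]' | grep -E 'eef|cont'
```

```text
eef_pos: [0.4997, -0.1235, 0.0957]
contact_force: [-1.8, -1.2, 0.4]
eef_pos: [0.4998, -0.1236, 0.0949]
contact_force: [-3.3, 0.2, 4.6]
```

```bash
python3 inch.py '[[0,0,0.001,0,0,0,0],[0,0,0.001,0,0,0,0]]'| grep -E 'eef|cont'; python3 -c "
from h import *
s=sensors.get_state();print(s['wrist_torque'],s['contact_force'])"
```

```text
eef_pos: [0.4999, -0.1237, 0.0941]
contact_force: [-4.9, -0.6, 6.3]
[0.16005587 0.29150281 0.11896815] [-4.85847313 -0.61772829  6.31948372]
```

```bash
python3 inch.py '[[0,-0.006,-0.001,0,0,0,0],[0,-0.018,-0.001,0,0,0,0],[0,-0.03,-0.001,0,0,0,0],[0,-0.044,-0.001,0,0,0,0],[0,-0.058,-0.001,0,0,0,0]]'
python3 inch.py '[[0,-0.014,0,0,0,0,0],[0,-0.028,0,0,0,0,0],[0,-0.042,0,0,0,0,0],[0,-0.056,0,0,0,0,0]]'
python3 -c "
from h import *
st=np.load('st.npy')
s=sensors.get_state(); print(s['contact_force'],(R.from_euler('z',-st[2]).apply(s['eef_pos']-[st[0],st[1],0])*1e3).round(1))"
```

```text
time: 14.35
eef_pos: [0.4915, -0.0651, 0.0947]
tcp_rot: [0.997, 0.072, 0.001, 0.0]
contact_force: [0.3, -2.5, 3.8]
opening: 0.271
finger_force: 89.6
time: 14.85
eef_pos: [0.4832, -0.0098, 0.0945]
tcp_rot: [0.997, 0.072, 0.0, 0.0]
contact_force: [1.2, -2.7, 4.9]
opening: 0.265
finger_force: 89.8
[ 1.18659291 -2.67335056  4.86678165] [-99.2  21.7  94.5]
```

```bash
python3 inch.py '[[0,-0.014,0.0003,0,0,0,0],[0,-0.028,0.0003,0,0,0,0],[0,-0.042,0.0003,0,0,0,0],[0,-0.056,0.0003,0,0,0,0],[0,-0.07,0.0003,0,0,0,0],[0,-0.084,0.0003,0,0,0,0],[0,-0.098,0.0003,0,0,0,0],[0,-0.106,0.0003,0,0,0,0],[0,-0.106,0.0003,0,0,0,0]]'
python3 - <<'E'
from h import *
import pickle
for n in ('scene','top'):
    c=shot(n,n+'4.png'); pickle.dump(c,open(n+'4.pkl','wb'))
    a=c['pixels'].astype(int); r,g,b=a[...,0],a[...,1],a[...,2]
    m=((r-b>25)&(r>1.5*b)).astype(np.uint8)
    k,l,s,ce=cv2.connectedComponentsWithStats(m)
    st=np.load('st.npy')
    for i in range(1,k):
        if s[i,4]>12:
            w=onplane(c,[ce[i]],.083)[0]; q=R.from_euler('z',-st[2]).apply(w-[st[0],st[1],0])*1e3
            if abs(q[0])<200 and abs(q[1])<280: print(n,s[i],ce[i].round(),q.round())
a=cv2.imread('pics/scene4.png')[90:280,190:350]; b=cv2.imread('pics/top4.png')[110:250,160:320]
f=lambda x:cv2.convertScaleAbs(cv2.resize(x,(395,int(395*x.shape[0]/x.shape[1])),interpolation=cv2.INTER_CUBIC),alpha=1.5)
A,B=f(a),f(b); o=np.zeros((max(len(A),len(B)),800,3),np.uint8);o[:len(A),:395]=A;o[:len(B),405:]=B;cv2.imwrite('pics/m4.png',o)
E
```

```text
time: 15.98
eef_pos: [0.4663, 0.0951, 0.0926]
tcp_rot: [0.997, 0.073, -0.002, -0.0]
contact_force: [0.6, -0.5, -2.3]
opening: 0.27
finger_force: 88.9
scene [238 153   8   8  41] [242. 156.] [-150.  147.   83.]
scene [257 159  54  30 870] [285. 173.] [-13. 145.  83.]
scene [228 248  60  35 584] [264. 265.] [  48. -127.   83.]
top [315 112  30  10 216] [329. 116.] [ 157. -231.   83.]
top [198 162  31  29 698] [214. 177.] [ 11. 137.  83.]
top [219 223   9   6  43] [223. 226.] [-134.  126.   83.]
```

View pics/m4.png

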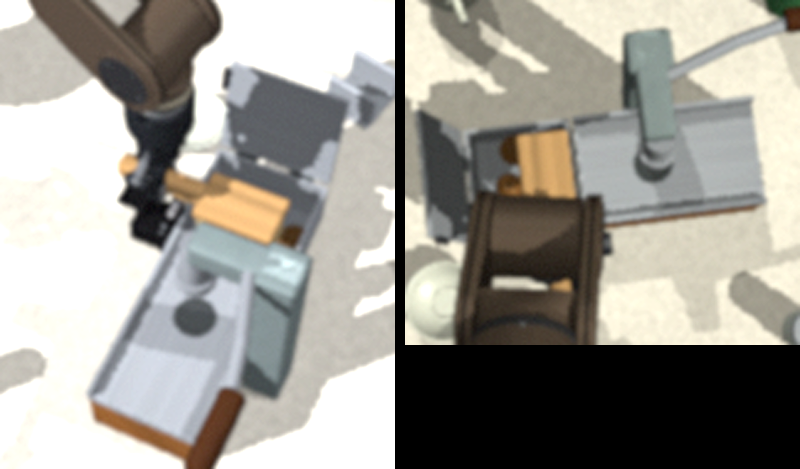

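The bed is clear, and shells are visible in the caddy beside the block. I'll lift the brush and check numerically that all four are inside.

```bash
python3 inch.py '[[0,0,-0.02,0,0,0,0],[0,0,-0.07,0,0,0,0],[0,0,-0.13,0,0,0,0],[0,0,-0.19,0,0,0,0],[0,0,-0.232,0,0,0,0],[0,0,-0.232,0,0,0,0],[0,0,-0.232,0,0,0,0]]'
python3 - <<'E'
from h import *
go([0.47598,0.41215,0.325],-.088)
E
```

```text
time: 16.95
eef_pos: [0.4673, 0.094, 0.3242]
tcp_rot: [0.997, 0.072, -0.001, -0.0]
contact_force: [-0.3, 0.4, -2.0]
opening: 0.261
finger_force: 89.0
shift [ 0.0542 -0.3136 -0.0008] turn [-1.000e-04  3.000e-03  2.318e-01] rows 5.1
```

```bash
python3 inch.py '[[0.01,-0.06,0,0,0,0.05,0],[0.02,-0.12,0,0,0,0.1,0],[0.03,-0.18,0,0,0,0.15,0],[0.04,-0.24,0,0,0,0.19,0],[0.05,-0.29,0,0,0,0.22,0],[0.054,-0.3136,0,0,0,0.2318,0],[0.054,-0.3136,0,0,0,0.2318,0],[0.054,-0.3136,0,0,0,0.2318,0],[0.054,-0.3136,0,0,0,0.2318,0]]'
python3 - <<'E'
from h import *
import pickle
go([0.47598,0.41215,0.06],-.088)
s=sensors.get_state(); print(s['contact_force'],s['wrist_torque'])
for n in ('scene','top'):
    c=shot(n,n+'5.png'); pickle.dump(c,open(n+'5.pkl','wb'))
    a=c['pixels'].astype(int); r,g,b=a[...,0],a[...,1],a[...,2]
    m=((r-b>12)&(r>1.5*b)).astype(np.uint8)
    k,l,sx,ce=cv2.connectedComponentsWithStats(m)
    st=np.load('st.npy')
    for i in range(1,k):
        if sx[i,4]>6:
            w=onplane(c,[ce[i]],.015)[0]; q=R.from_euler('z',-st[2]).apply(w-[st[0],st[1],0])*1e3
            if abs(q[0])<200 and abs(q[1])<280: print(n,sx[i],ce[i].round(),q.round())
a=cv2.imread('pics/scene5.png')[90:280,190:350]; b=cv2.imread('pics/top5.png')[110:250,80:320]
f=lambda x:cv2.convertScaleAbs(cv2.resize(x,(395,int(395*x.shape[0]/x.shape[1])),interpolation=cv2.INTER_CUBIC),alpha=1.8)
A,B=f(a),f(b); o=np.zeros((max(len(A),len(B)),800,3),np.uint8);o[:len(A),:395]=A;o[:len(B),405:]=B;cv2.imwrite('pics/m5.png',o)
E
```

```text
time: 18.08
eef_pos: [0.4764, 0.4112, 0.3254]
tcp_rot: [0.999, -0.044, -0.0, 0.0]
contact_force: [1.1, 0.1, -2.2]
opening: 0.264
finger_force: 89.1
shift [-0.0003 -0.0011  0.2654] turn [ 0.0009  0.0009 -0.0009] rows 4.2
[ 1.1079988   0.13249638 -2.23804582] [ 0.00554091  0.13929009 -0.00868225]
scene [278 166  23  19 209] [288. 175.] [-16. 186.  15.]
scene [302 182  10   8  58] [307. 185.] [ 48. 175.  15.]
scene [228 248  60  35 615] [264. 265.] [  39. -103.   15.]
top [314 111  31  11 262] [329. 116.] [ 179. -251.   15.]
top [198 165  25  14 204] [209. 172.] [ 42. 155.  15.]
top [193 181  15  24 210] [200. 193.] [-22. 190.  15.]
```

The shells form two pairs in the caddy, in both views, and nothing is left on the bed. Next I'll lower the brush onto its rest.

```bash
python3 inch.py '[[0,-0.001,0.05,0,0,0,0],[0,-0.001,0.11,0,0,0,0],[0,-0.001,0.17,0,0,0,0],[0,-0.001,0.215,0,0,0,0],[0,-0.001,0.24,0,0,0,0],[0,-0.001,0.255,0,0,0,0],[0,-0.001,0.265,0,0,0,0],[0,-0.001,0.265,0,0,0,0]]'
python3 inch.py '[[0,0,0.005,0,0,0,0],[0,0,0.01,0,0,0,0],[0,0,0.014,0,0,0,0],[0,0,0.014,0,0,0,0]]'
python3 -c "
from h import *
go([0.47598,0.41215,0.0396],-.088)"
```

```text
time: 19.18
eef_pos: [0.4766, 0.4134, 0.0613]
tcp_rot: [0.999, -0.044, 0.0, -0.0]
contact_force: [0.0, 0.4, -1.4]
opening: 0.264
finger_force: 89.1
time: 19.68
eef_pos: [0.4761, 0.4132, 0.0465]
tcp_rot: [0.999, -0.044, -0.0, 0.0]
contact_force: [-0.3, -0.3, -1.4]
opening: 0.268
finger_force: 89.1
shift [-0.      0.0011  0.0069] turn [0.0005 0.0007 0.0005] rows 0.1
```

```bash
python3 inch.py '[[0,0.001,0.002,0,0,0,0],[0,0.001,0.004,0,0,0,0],[0,0.001,0.0055,0,0,0,0],[0,0.001,0.0055,0,0,0,0]]'
python3 inch.py '[[0,0,0.0007,0,0,0,0],[0,0,0.0014,0,0,0,0],[0,0,0.0014,0,0,0,0]]'
```

```text
time: 20.18
eef_pos: [0.4762, 0.4124, 0.0413]
tcp_rot: [0.999, -0.044, -0.0, 0.0]
contact_force: [-0.9, -0.7, -1.5]
opening: 0.268
finger_force: 89.1
time: 20.55
eef_pos: [0.4763, 0.4124, 0.0401]
tcp_rot: [0.999, -0.044, -0.0, 0.0]
contact_force: [0.7, 0.9, -2.3]
opening: 0.27
finger_force: 89.1
```

```bash
python3 inch.py '[[0,0,0.0007,0,0,0,0],[0,0,0.0007,0,0,0,0]]'
python3 inch.py '[[0,0,0,0,0,0,0.4],[0,0,0,0,0,0,0.6],[0,0,0,0,0,0,1],[0,0,0,0,0,0,1],[0,0,0,0,0,0,1]]'
python3 inch.py '[[0,0,-0.03,0,0,0,1],[0,0,-0.09,0,0,0,1],[0,0,-0.15,0,0,0,1],[0,0,-0.21,0,0,0,1],[0,0,-0.25,0,0,0,1],[0,0,-0.25,0,0,0,1],[0,0,-0.25,0,0,0,1]]'
python3 - <<'E'
from h import *
import pickle
c=shot('wrist','w6.png'); pickle.dump(c,open('w6.pkl','wb')); d=pickle.load(open('w2.pkl','rb'))
from scipy.optimize import least_squares
def mask(c):
    a=c['pixels'].astype(int); r,b=a[...,0],a[...,2]
    m=((r-b>40)&(r>1.4*b)).astype(np.uint8); k,l,s,ce=cv2.connectedComponentsWithStats(m); i=1+np.argmax(s[1:,4]); return l==i
for x in (d,c):
    v,u=np.nonzero(mask(x)); P=onplane(x,np.c_[u,v],.067)[:,:2]; ev=np.linalg.svd(P-P.mean(0),full_matrices=False)[2][0]
    print(P.mean(0).round(4), np.arctan(ev[1]/ev[0]).round(4), len(u))
st=np.load('st.npy')
for m in [(0,285,240),(0,285,160),(0,190,160),(0,128,73)]: print(m,stw(m))
go(stw((0,300,290)),.1445)
E
```

```text
time: 20.8
eef_pos: [0.4765, 0.4125, 0.0397]
tcp_rot: [0.999, -0.044, 0.0, -0.0]
contact_force: [-1.2, -0.1, -0.5]
opening: 0.269
finger_force: 89.3
time: 21.42
eef_pos: [0.4764, 0.4124, 0.0395]
tcp_rot: [0.999, -0.044, 0.0, -0.0]
contact_force: [0.1, 0.2, -0.5]
opening: 0.997
finger_force: 0.0
time: 22.3
eef_pos: [0.4758, 0.4121, 0.288]
tcp_rot: [0.999, -0.044, -0.001, 0.001]
contact_force: [-0.3, -0.8, -1.1]
opening: 0.994
finger_force: 0.0
[0.5515 0.4053] -0.0744 6973
[0.5521 0.4055] -0.0715 6769
(0, 285, 240) [0.54346067 0.26502974 0.24      ]
(0, 285, 160) [0.54346067 0.26502974 0.16      ]
(0, 190, 160) [0.55714044 0.17101983 0.16      ]
(0, 128, 73) [0.5660683  0.10966599 0.073     ]
shift [ 0.0771  0.1257 -0.003 ] turn [ 0.002   0.0034 -0.232 ] rows 2.4
```

The brush is back within about 1 mm of where it was. Now the lid: closed fingers go behind it.

```bash
python3 inch.py '[[0.03,0.05,0,0,0,-0.1,0],[0.06,0.1,0,0,0,-0.2,0],[0.077,0.126,0,0,0,-0.232,0],[0.077,0.126,0,0,0,-0.232,0],[0.077,0.126,0,0,0,-0.232,0]]' 40
python3 -c "
from h import *
for m in [(0,290,160),(0,245,160)]: go(stw(m),.1445)"
```

```text
time: 22.98
eef_pos: [0.5412, 0.2805, 0.2877]
tcp_rot: [0.997, 0.072, -0.001, 0.0]
contact_force: [0.3, 0.7, -1.0]
opening: 0.0
finger_force: 0.0
shift [0.0004 0.0106 0.1277] turn [-0.0001  0.003  -0.0003] rows 2.1
shift [0.0004 0.0556 0.1277] turn [-0.0001  0.003  -0.0003] rows 2.2
```

```bash
python3 inch.py '[[0,0.005,0.05,0,0,0,0],[0,0.01,0.1,0,0,0,0],[0,0.01,0.127,0,0,0,0],[0,0.01,0.127,0,0,0,0],[0,0.022,0.127,0,0,0,0],[0,0.034,0.127,0,0,0,0],[0,0.045,0.127,0,0,0,0],[0,0.055,0.127,0,0,0,0],[0,0.055,0.127,0,0,0,0]]'
python3 -c "
from h import *
for m in [(0,210,161),(0,180,153),(0,156,132),(0,141,110),(0,134,92)]: go(stw(m),.1445)"
```

```text
time: 24.1
eef_pos: [0.5503, 0.2248, 0.1628]
tcp_rot: [0.997, 0.071, 0.0, -0.0]
contact_force: [0.3, 0.5, -0.5]
opening: -0.002
finger_force: 0.2
shift [-0.0009  0.0342  0.0018] turn [-0.0002 -0.0005 -0.0016] rows 0.5
shift [-0.0009  0.0642  0.0098] turn [-0.0002 -0.0005 -0.0016] rows 1.0
shift [-0.0009  0.0882  0.0308] turn [-0.0002 -0.0005 -0.0016] rows 1.5
shift [-0.0008  0.1032  0.0528] turn [-0.0002 -0.0005 -0.0016] rows 1.9
shift [-0.0008  0.1102  0.0708] turn [-0.0002 -0.0005 -0.0016] rows 2.1
```

```bash
python3 inch.py '[[0,0.012,0.001,0,0,0,0],[0,0.024,0.002,0,0,0,0],[0,0.034,0.002,0,0,0,0],[0,0.05,0.005,0,0,0,0],[0,0.064,0.01,0,0,0,0],[0,0.076,0.02,0,0,0,0],[0,0.088,0.031,0,0,0,0],[0,0.096,0.042,0,0,0,0],[0,0.103,0.053,0,0,0,0],[0,0.103,0.053,0,0,0,0]]'
python3 -c "
from h import *
for m in [(0,134,92),(0,130,76),(0,130,70)]: go(stw(m),.1445)"
```

```text
time: 25.35
eef_pos: [0.564, 0.1232, 0.108]
tcp_rot: [0.997, 0.072, -0.001, 0.0]
contact_force: [-1.1, 0.7, 2.0]
opening: 0.005
finger_force: 0.7
shift [0.0002 0.0076 0.016 ] turn [ 0.0003  0.0029 -0.0003] rows 0.3
shift [0.0002 0.0116 0.032 ] turn [ 0.0003  0.0029 -0.0003] rows 0.5
shift [0.0002 0.0116 0.038 ] turn [ 0.0003  0.0029 -0.0003] rows 0.6
```

```bash
python3 inch.py '[[0,0.004,0.008,0,0,0,0],[0,0.008,0.016,0,0,0,0],[0,0.011,0.024,0,0,0,0],[0,0.011,0.029,0,0,0,0],[0,0.011,0.032,0,0,0,0],[0,0.011,0.032,0,0,0,0]]'
python3 inch.py '[[0,0,0.001,0,0,0,0],[0,0,0.002,0,0,0,0],[0,0,0.003,0,0,0,0],[0,0,0.003,0,0,0,0]]'
```

```text
time: 26.1
eef_pos: [0.5657, 0.1126, 0.0765]
tcp_rot: [0.997, 0.072, -0.001, 0.0]
contact_force: [0.4, 0.7, -0.8]
opening: -0.003
finger_force: 0.0
time: 26.6
eef_pos: [0.5662, 0.1129, 0.0742]
tcp_rot: [0.997, 0.072, -0.0, -0.0]
contact_force: [-0.7, -0.1, -0.6]
opening: 0.002
finger_force: 0.0
```

No force at 74 mm, so the lid seems to have snapped below the fingertips. I'll press lightly to confirm, then back off and look.

```bash
python3 inch.py '[[0,0,0.001,0,0,0,0],[0,0,0.002,0,0,0,0],[0,0,0.002,0,0,0,0]]'
python3 inch.py '[[0,0,-0.02,0,0,0,0],[0,0,-0.07,0,0,0,0],[0,0,-0.13,0,0,0,0],[-0.03,0,-0.19,0,0,0,0],[-0.09,0,-0.22,0,0,0,0],[-0.1,0.05,-0.24,0,0,0,0],[-0.1,0.1,-0.24,0,0,0,0],[-0.1,0.15,-0.24,0,0,0,0],[-0.1,0.15,-0.24,0,0,0,0]]'
python3 - <<'E'
from h import *
import pickle
T=pickle.load(open('top1.pkl','rb'))
for n in ('scene','top'):
    c=shot(n,n+'7.png'); d=pickle.load(open(n+'1.pkl','rb'))
    print(n,[(c['pixels'][v,u].tolist(),d['pixels'][v,u].tolist()) for u,v in proj(c,np.array([stw((0,160,73)),stw((50,215,73)),stw((-50,110,73))])).round().astype(int)])
a=cv2.imread('pics/scene7.png')[50:310,100:360]; b=cv2.imread('pics/top7.png')[100:260,70:350]
f=lambda x:cv2.convertScaleAbs(cv2.resize(x,(395,int(395*x.shape[0]/x.shape[1])),interpolation=cv2.INTER_CUBIC),alpha=1.5)
A,B=f(a),f(b); o=np.zeros((max(len(A),len(B)),800,3),np.uint8);o[:len(A),:395]=A;o[:len(B),405:]=B;cv2.imwrite('pics/m7.png',o)
E
```

```text
time: 26.98
eef_pos: [0.5665, 0.1129, 0.073]
tcp_rot: [0.997, 0.072, 0.0, 0.0]
contact_force: [-1.5, -0.4, 3.9]
opening: 0.001
finger_force: 2.2
time: 28.1
eef_pos: [0.4891, -0.0525, 0.3135]
tcp_rot: [0.998, 0.07, 0.001, 0.001]
contact_force: [-1.0, 0.2, -0.5]
opening: -0.002
finger_force: 0.0
scene [([136, 139, 146], [88, 90, 95]), ([135, 141, 148], [88, 91, 95]), ([136, 141, 147], [88, 91, 95])]
top [([122, 125, 125], [75, 76, 76]), ([121, 124, 124], [75, 76, 77]), ([124, 127, 127], [76, 77, 77])]
```

View pics/m7.png

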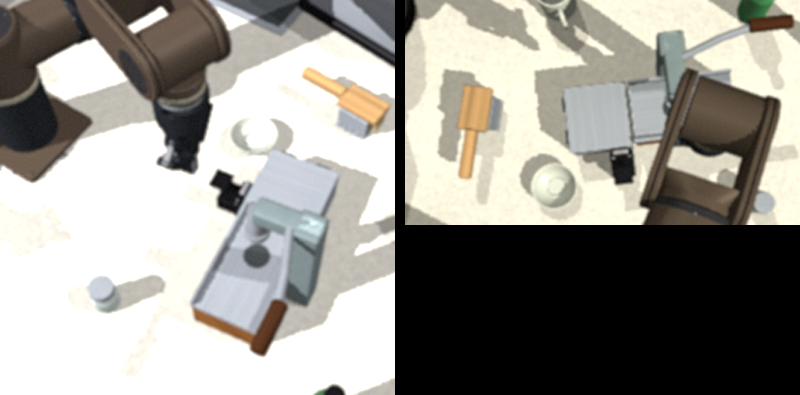

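The lid is shut, the bed is clear, the brush lies on its rest, and the dish and jar stand where they were. The arm is touching nothing, so I'm handing in.

```bash
python3 -c "
from plant import ctrl, cams, sensors
print(ctrl.sign_off())"
```

```text
the job is handed in; nothing more can be done
None
```

The job is done and handed in at about 28 s: all four shells were swept into the caddy (the cameras show two overlapping pairs there and a bare bed), the brush is back on its rest within about 1 mm, the lid is snapped shut, and the dish and jar look unmoved (I did not re-check the spatula).

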